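Put the mills and spice jars away in their trays

TASK

Tidy the seasonings into the two low wooden trays: stand the two wooden mills in the larger tray, the taller mill in its left compartment and the shorter one in its right (left and right as the robot sees them), and stand the two corked spice jars in the smaller tray, one in each compartment, either way round. All four must end upright on the tray floors; leave the jug, the drinking glass and the bigger lidded jar standing where they are.

Things in the scene. Friction and masses are not known exactly. Their poses are not given: they have to be found in the camera images.
- pepper_mill: The taller of two turned wooden mills, 165 mm high, 58 across the foot, all round. Grip its round head, 50 across at heights 120 to 154 (equator near 137); a metal button 12 wide tops it, from 154 to 165. About 0.18 kg. Origin: centre of its underside; z up; its yaw is arbitrary. Stands upright and loose on the worktop at the start.
- salt_mill: The shorter of the two turned wooden mills, 140 mm high, 58 across the foot, all round. Grip its round head, 50 across at heights 102 to 129 (equator near 115); a metal button 12 wide tops it, from 129 to 140. About 0.18 kg. Origin: centre of its underside; z up; its yaw is arbitrary. Stands upright and loose on the worktop at the start.
- spice_jar_1: A small clear glass spice jar with a cork stopper, reddish-brown powder showing, 43 mm in diameter, 90 high, straight glass body up to about 65, cork 30 wide fixed on top (80 to 90). About 0.16 kg. Same shape and size as spice_jar_2, interchangeable with it. Origin: centre of its underside; z up; its yaw is arbitrary. Stands upright and loose on the worktop at the start.
- spice_jar_2: A small clear glass spice jar with a cork stopper, greenish powder showing, 43 mm in diameter, 90 high, straight glass body up to about 65, cork 30 wide fixed on top (80 to 90). About 0.16 kg. Same shape and size as spice_jar_1, interchangeable with it. Origin: centre of its underside; z up; its yaw is arbitrary. Stands upright and loose on the worktop at the start.
- mill_tray: The larger of two low open wooden trays, in mm: 183 long (y), 94 wide (x), 26 high, walls and floor 5; a divider makes two compartments 84 x 84 inside, centred at y = +44.5 (left) and y = -44.5 (right), x = 0. Fixed; at the left or the right of the worktop. Origin: centre of its underside, on the worktop; y along the row (to the robot's left), x away from the robot, yaw within 0.3.
- jar_tray: The smaller of two low open wooden trays, in mm: 135 long (y), 70 wide (x), 26 high, walls and floor 5; a divider makes two compartments 60 x 60 inside, centred at y = +32.5 (left) and y = -32.5 (right), x = 0. Fixed; at the left or the right of the worktop. Origin: centre of its underside, on the worktop; y along the row (to the robot's left), x away from the robot, yaw within 0.3.
- lidded_jar: A wide clear empty glass jar with a white metal lid and no cork, 63 mm in diameter, 99 high; not a spice jar, it stays where it is. Origin: centre of its underside; z up; its yaw is arbitrary. Stands upright and loose on the worktop at the start.
- milk_jug: A small off-white stoneware milk jug, 65 mm wide, 92 long (y) over spout and handle, 78 high; stays where it is. Origin: centre of its underside; z up; its yaw is arbitrary. Stands upright and loose on the worktop at the start.
- drinking_glass: A plain open tumbler, 80 mm in diameter, 91 high; stays where it is. Origin: centre of its underside; z up; its yaw is arbitrary. Stands upright and loose on the worktop at the start.

How it is judged (in metres and radians):
At the end, for the whole second after the job is handed in: Taller mill in the left (+y), shorter in the right compartment of the larger tray, each within 17 mm of its centre in tray x and y; one corked jar in each compartment of the smaller tray, within 13 mm. All upright (0.12 rad), on the tray floor (within 4 mm), released and at rest (x of pepper_mill in the frame of mill_tray between -0.017 and 0.017 m and y of pepper_mill in the frame of mill_tray between 0.0275 and 0.0615 m and z of pepper_mill in the frame of mill_tray between 0.001 and 0.009 m and angle between each of pepper_mill, salt_mill's own z axis and vertical below 0.12 rad and linear speed of each of pepper_mill, salt_mill below 0.02 m/s and x of salt_mill in the frame of mill_tray between -0.017 and 0.017 m and y of salt_mill in the frame of mill_tray between -0.0615 and -0.0275 m and z of salt_mill in the frame of mill_tray between 0.001 and 0.009 m and (((x of spice_jar_1 in the frame of jar_tray between -0.013 and 0.013 m and y of spice_jar_1 in the frame of jar_tray between 0.0195 and 0.0455 m and z of spice_jar_1 in the frame of jar_tray between 0.001 and 0.009 m and angle between spice_jar_1's own z axis and vertical below 0.12 rad and linear speed of spice_jar_1 below 0.02 m/s) and (x of spice_jar_2 in the frame of jar_tray between -0.013 and 0.013 m and y of spice_jar_2 in the frame of jar_tray between -0.0455 and -0.0195 m and z of spice_jar_2 in the frame of jar_tray between 0.001 and 0.009 m and angle between spice_jar_2's own z axis and vertical below 0.12 rad and linear speed of spice_jar_2 below 0.02 m/s)) or ((x of spice_jar_2 in the frame of jar_tray between -0.013 and 0.013 m and y of spice_jar_2 in the frame of jar_tray between 0.0195 and 0.0455 m and z of spice_jar_2 in the frame of jar_tray between 0.001 and 0.009 m and angle between spice_jar_2's own z axis and vertical below 0.12 rad and linear speed of spice_jar_2 below 0.02 m/s) and (x of spice_jar_1 in the frame of jar_tray between -0.013 and 0.013 m and y of spice_jar_1 in the frame of jar_tray between -0.0455 and -0.0195 m and z of spice_jar_1 in the frame of jar_tray between 0.001 and 0.009 m and angle between spice_jar_1's own z axis and vertical below 0.12 rad and linear speed of spice_jar_1 below 0.02 m/s)))); the robot touches nothing.
It fails at once if the lidded jar is pushed more than 30 mm from its place or knocked over (distance of lidded_jar from where it was at the start of the episode above 0.03 m or angle between lidded_jar's own z axis and vertical above 0.5 rad).
It fails at once if the milk jug is pushed more than 30 mm from its place or knocked over (distance of milk_jug from where it was at the start of the episode above 0.03 m or angle between milk_jug's own z axis and vertical above 0.5 rad).
It fails at once if the drinking glass is pushed more than 30 mm from its place or knocked over (distance of drinking_glass from where it was at the start of the episode above 0.03 m or angle between drinking_glass's own z axis and vertical above 0.5 rad).
It also fails if it takes over 118 s, if anything falls off the work surface, if the arm or the gripper's body presses on something with over 40 N, if the wrist force passes 120 N, or if a joint passes its speed limit or range.

ROBOT

A 7-joint arm with a two-finger parallel gripper is mounted at the origin on a cart in front of the work surface, level with it; the furniture and walls round the work are solid. World frame = base frame: x ahead of the robot, y to its left, z up, the work surface at z = 0. Lengths are in mm, angles in rad, forces in N, time in s.
With the tool pointing down it reaches from about 425 to 875 mm from the base axis. Payload 8.4 kg.
Tool frame: the origin (TCP) lies at the very end of the fingers, on their centre line; the grasp point (between the pads) lies 19 mm behind it (ctrl.grasp_offset is the distance from the TCP to the grasp point, in mm); z points along the fingers, y is the line along which they close (so a half turn about z gives the same grasp; the last joint's range is limited). The gripper opens to 85 mm and grips with 20 to 120 N. Pads are 22 mm wide; open, the fingers measure 114 mm over their backs; the gripper's body (76 mm by 85 mm) begins 54 mm behind the grasp point. The pads swing forward as they close: fully open they stand 13 mm farther back than shut.
Start: joints at [1.013, 0.333, 0.04, 1.465, -0.013, 1.343, -0.059], TCP at [287.842, -582.762, 231.308] pointing down, gripper open.
Joint ranges: [-2.58, 2.58], [-0.38, 2.09], [-1.3, 1.39], [0.25, 2.4], [-1.5, 4.64], [0.08, 2.09], [-2.65, 2.65]. Speed limits (rad/s): [2.22, 2.22, 2.79, 2.79, 3.14, 3.14, 3.14].

INTERFACE

Orientations are given as a unit quaternion [x, y, z, w].
In Python, from plant import ctrl, imaging gives the robot as it stands (ctrl), with the cameras (imaging).
- The arm moves only by the shell command python3 shift.py 'ROWS'. ROWS is a JSON object whose key "segments" holds a list of rows, 1 to 10 of them, each of 7 numbers: a rotation vector rx, ry, rz in rad, then dx, dy, dz in mm, then the finger opening in mm; each row shifts and turns the commanded pose from where the row before left it, along the tool's axes as they then stand; what a row does not reach is not made up. A row lasts 1/12 s, in which the tool goes at most 41.7 mm and 0.125 rad, less where a joint would pass 70% of its speed; a pose out of reach is approached as far as the arm can. The fingers move at their own pace and stop on an object; the grip force is fixed at half the most. Time passes only in rows, so rows that do not move let the fingers close. It prints the time, the measured TCP pose, the force, the opening and the grip force at its end. Input that does not fit is refused with a message, and nothing moves.
- ctrl.state(): the state, without advancing time (a new reading comes with each control period).
- imaging.read_camera(name): name is "scene" or "top" or "wrist"; returns a dict with "image" (384x512x3 uint8, red, green, blue), "fov_y" (degrees; the focal length in pixels is half the picture's height over the tangent of half this angle, whatever the lens; pixels are square), "cx", "cy" (the principal point, pixels), "pose" (4x4, takes a point from camera to world coordinates); the wrist camera has in their place "tool_from_camera" (4x4, takes a point from camera to tool coordinates, whose origin is the TCP and whose axes are the flange's). Camera axes: x right, y down, z forward; pixel columns grow to the right and rows downward; lengths in mm; the calibration is good to about 2 mm. A picture is of the moment at which its call begins: read the wrist's pose just before it. There is no depth.
- ctrl.job_done(): hands the job in; it is judged then, once.
The state is a dict: "time": time; "joints": joint angles; "dq": joint speeds; "joint_efforts": joint torques, N m; "eef_pos": TCP position; "eef_rot": TCP orientation; "wrist_force": force on the tool from outside, world axes, zero at the start; "moment": the same for the moment, N m; "finger_gap": finger opening in mm; "grasp_force": force on a finger pad.
Only numpy, scipy, OpenCV 4.12 (cv2) and the standard library are available. Lean on these libraries where they do the work, as an engineer would, in place of code of your own. Each camera call takes 0.05 s, during which the arm holds its last target. There are 200 camera calls.

## Working session

There is one attempt and no reset: what is moved stays moved. The work goes in short steps, Python scripts to look and compute and a shell command to move; the robot and the scene stay as the last step left them, time stands still between calls to the robot, and variables do not carry over. Pictures are saved under pics/ and viewed, at most 14 in all, crops included, and the job is handed in when it is done.

```bash
ls; mkdir -p pics
python3 - <<'E'
from plant import ctrl, imaging
import cv2,numpy as np
print(ctrl.state())
for n in ("scene","top"):
    c=imaging.read_camera(n); cv2.imwrite(f"pics/{n}0.png",cv2.cvtColor(c["image"],cv2.COLOR_RGB2BGR)); print(n,c["fov_y"],c["cx"],c["cy"],np.round(c["pose"],3).tolist())
c=imaging.read_camera("wrist");print(c["fov_y"],c["cx"],c["cy"],np.round(c["tool_from_camera"],3).tolist())
E
```

```text
pics
plant.py
shift.py
{'time': 0.0, 'joints': array([ 1.01279209,  0.3339145 ,  0.03989316,  1.46625035, -0.01339198,
        1.34328092, -0.05850714]), 'dq': array([-3.83741602e-04,  9.11450610e-04,  1.51197336e-03,  1.28787588e-05,
       -7.03346894e-04,  9.37751102e-04, -4.00861991e-04]), 'joint_efforts': array([-1.10760913e-03, -6.58543611e+01,  1.36502277e+00, -4.05566883e+01,
        1.68638583e-02,  1.25220927e-02, -3.60158504e-05]), 'eef_pos': array([ 287.63712043, -582.40385908,  230.42943782]), 'eef_rot': array([ 9.73806831e-01,  2.27375518e-01, -2.39464646e-04, -7.56552228e-04]), 'wrist_force': array([ 0.1983883 , -0.14761271, -1.15337171]), 'moment': array([-0.06186533, -0.02247915,  0.01329482]), 'grasp_force': 0.0, 'finger_gap': 85.30155010230834}
scene 56.52041861409491 255.61392619808487 192.3526534062532 [[-0.692, -0.385, 0.611, -59.854], [-0.722, 0.34, -0.603, 629.216], [0.024, -0.858, -0.513, 555.413], [0.0, 0.0, 0.0, 1.0]]
top 55.41479028756921 250.97522490836903 194.50348435764116 [[0.024, -0.99, 0.141, 440.119], [-1.0, -0.021, 0.019, -17.582], [-0.016, -0.141, -0.99, 988.133], [0.0, 0.0, 0.0, 1.0]]
69.9826123600677 255.7596099418483 189.92820227816554 [[0.0, -0.966, -0.26, 66.264], [1.0, 0.0, -0.0, -0.273], [0.001, -0.26, 0.966, -141.737], [0.0, 0.0, 0.0, 1.0]]
```

View pics/top0.png

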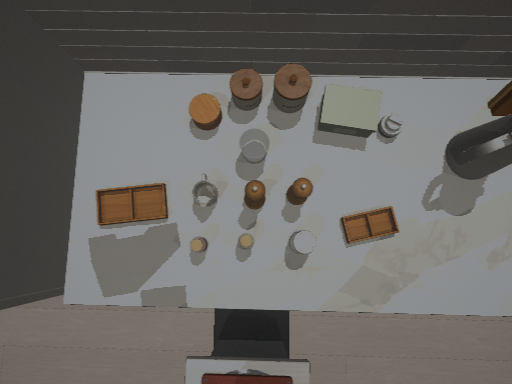

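View pics/scene0.png

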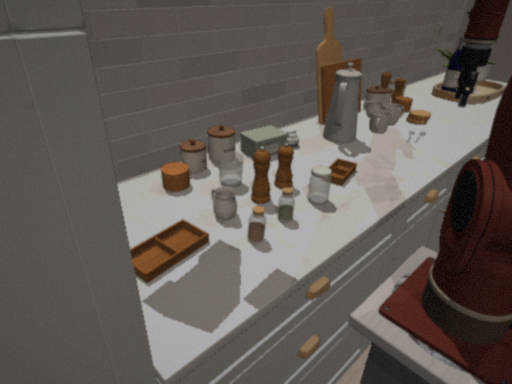

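The top view shows the mill tray at left (133,204) and the jar tray at right (370,225). The mills are at about (255,190) and (301,190), and the corked jars at (199,244) and (246,241). The lidded jar is at (303,242), the jug at (205,193) and the glass at (254,148). In the scene view the left mill looks taller.

```bash
cat > h.py <<'E'
from plant import ctrl, imaging
import cv2,numpy as np
from scipy.spatial.transform import Rotation as R
def ray(c,uv,pose=None):
    P=c["pose"] if pose is None else pose
    f=c["image"].shape[0]/2/np.tan(np.radians(c["fov_y"])/2)
    uv=np.atleast_2d(np.asarray(uv,float))
    d=np.c_[(uv[:,0]-c["cx"])/f,(uv[:,1]-c["cy"])/f,np.ones(len(uv))]
    return P[:3,3],d@P[:3,:3].T
def onz(c,uv,z,pose=None):
    o,d=ray(c,uv,pose); return o+d*((z-o[2])/d[:,2])[:,None]
def px(c,p,pose=None):
    P=c["pose"] if pose is None else pose
    f=c["image"].shape[0]/2/np.tan(np.radians(c["fov_y"])/2)
    q=np.linalg.inv(P)@np.append(p,1); return np.round([c["cx"]+f*q[0]/q[2],c["cy"]+f*q[1]/q[2]],1)
def two(c1,u1,c2,u2):
    a,d=ray(c1,u1);b,e=ray(c2,u2);d=d[0];e=e[0]
    s=np.linalg.lstsq(np.c_[d,-e],b-a,rcond=None)[0]
    return (a+s[0]*d+b+s[1]*e)/2,np.linalg.norm(a+s[0]*d-b-s[1]*e)
def wristpose():
    s=ctrl.state();c=imaging.read_camera("wrist")
    T=np.eye(4);T[:3,:3]=R.from_quat(s["eef_rot"]).as_matrix();T[:3,3]=s["eef_pos"]
    return c,T@c["tool_from_camera"]
def save(im,n,k=1,crop=None):
    if crop: x,y,w,h=crop; im=im[y:y+h,x:x+w]
    cv2.imwrite(n,cv2.resize(cv2.cvtColor(im,cv2.COLOR_RGB2BGR),None,fx=k,fy=k,interpolation=cv2.INTER_CUBIC))
E
python3 - <<'E'
from h import *
t=imaging.read_camera("top");s=imaging.read_camera("scene")
save(t["image"],"pics/topc.png",2.4,(90,120,330,150)); save(s["image"],"pics/sc.png",3,(120,130,250,160))
hsv=cv2.cvtColor(t["image"],cv2.COLOR_RGB2HSV)
m=cv2.inRange(hsv,(3,110,40),(22,255,255))
n,l,st,ce=cv2.connectedComponentsWithStats(m)
for i in range(1,n):
    if st[i,4]>60 : print(st[i],ce[i].round(1))
for nm,(x,y) in dict(mill=(133,204),jar=(370,225)).items():
    i=np.bincount(l[y-15:y+15,x-15:x+15][l[y-15:y+15,x-15:x+15]>0]).argmax()
    cs,_=cv2.findContours(cv2.morphologyEx((l==i).astype(np.uint8),cv2.MORPH_CLOSE,np.ones((5,5))),0,1)
    cn=max(cs,key=cv2.contourArea)[:,0]
    w=onz(t,cn,26)[:,:2].astype(np.float32); r=cv2.minAreaRect(w); print(nm,r)
E
```

```text
[275  63  17  19  69] [282.4  70.9]
[488  81  24  35 469] [501.6 102.4]
[275  83  34  17  87] [288.3  92.9]
[190  94  31  33 781] [204.9 109.5]
[292 178  20  20 274] [301.9 187.6]
[246 180  19  21 288] [255.  190.2]
[  97  183   71   42 2289] [131.4 204.1]
[ 342  207   57   36 1261] [369.2 224.5]
[202 374  90  10 703] [244.  379.3]
mill ((546.0022583007812, 319.27862548828125), (94.65077209472656, 184.61605834960938), 7.631967544555664)
jar ((505.16619873046875, -311.9120178222656), (68.43002319335938, 133.64508056640625), 13.786896705627441)
```

View pics/topc.png

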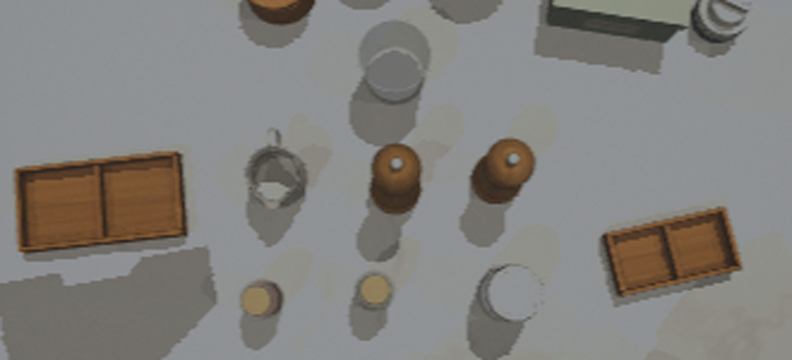

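View pics/sc.png

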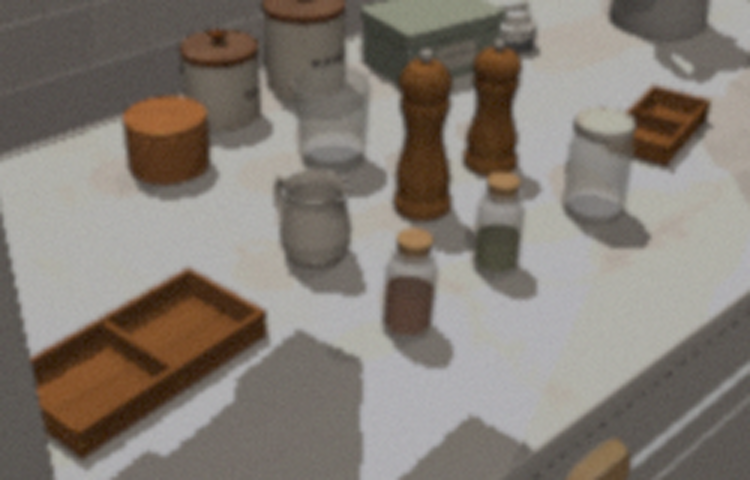

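The crops show the left mill is the taller, with its button at top px (255.4,187.9) and scene px (262,148.7). The right mill's button is at (303.8,185.8) and (286.7,144.3). The corks are at (196.7,245)/(258,209.3) for red and (246.3,240.8)/(287.7,190.3) for green. Both tray sizes match the specification.

Run:
```python
from h import *
t=imaging.read_camera("top");s=imaging.read_camera("scene")
for n,a,b,z in (("L mill",(255.4,187.9),(262,148.7),165),("R mill",(303.8,185.8),(286.7,144.3),140),("red",(196.7,245),(258,209.3),90),("green",(246.3,240.8),(287.7,190.3),90)):
    p,e=two(t,a,s,b); print(n,p.round(1),round(e,1),onz(t,a,z).round(1))
f=lambda u,v:(90+u/2.4,120+v/2.4)
for n,u,v,z in (("glass top",395,55,91),("glass base",393,75,0),("jug rim",277,177,75),("lidded",513,292,99)): print(n,onz(t,f(u,v),z).round(0))
# cork centroid masks
hsv=cv2.cvtColor(t["image"],cv2.COLOR_RGB2HSV)
for x,y in ((197,245),(246,241)):
    w=hsv[y-9:y+10,x-9:x+10]; m=cv2.inRange(w,(10,70,100),(28,255,255)); yy,xx=np.nonzero(m); u=(x-9+xx.mean(),y-9+yy.mean()); print(len(xx),u,onz(t,u,90).round(1))
def tr(c,a,x,y): a=np.radians(a);return (np.array(c)+[x*np.cos(a)-y*np.sin(a),x*np.sin(a)+y*np.cos(a)]).round(1)
for y in(44.5,-44.5): print(tr((546,319.3),7.63,0,y))
for y in(32.5,-32.5): print(tr((505.2,-311.9),13.8,0,y))
st=ctrl.state(); print(R.from_quat(st["eef_rot"]).as_matrix().round(3).tolist())
```

```text
L mill [572.7 -12.2 157.5] 3.0 [[572.7 -11.3 165. ]]
R mill [ 583.3 -126.4  135.2] 4.1 [[ 584.1 -124.5  140. ]]
red [439.7 129.   87. ] 2.6 [[440.7 129.3  90. ]]
green [453.    8.1  86.1] 2.0 [[453.7   8.6  90. ]]
glass top [[700.  -6.  91.]]
glass base [[702.  -3.   0.]]
jug rim [[570. 115.  75.]]
lidded [[ 455. -130.   99.]]
114 (np.float64(197.09649122807016), np.float64(245.0438596491228)) [[440.6 128.4  90. ]]
111 (np.float64(245.86486486486487), np.float64(240.5045045045045)) [[454.4   9.7  90. ]]
[540.1 363.4]
[551.9 275.2]
[ 497.4 -280.3]
[ 513.  -343.5]
[[0.897, 0.443, -0.0], [0.443, -0.897, 0.0], [-0.0, -0.0, -1.0]]
```

```bash
python3 shift.py '{"segments":[[0, 0, 0.115, 0, 0, 0, 85], [0, 0, 0.115, 0, 0, 0, 85], [0, 0, 0.115, 0, 0, 0, 85], [0, 0, 0.115, 0, 0, 0, 85], [0, 0, 0, 18, -36, 0, 85], [0, 0, 0, 18, -36, 0, 85], [0, 0, 0, 18, -36, 0, 85], [0, 0, 0, 18, -36, 0, 85], [0, 0, 0, 18, -36, 0, 85], [0, 0, 0, 18, -36, 0, 85]]}'; python3 shift.py '{"segments":[[0, 0, 0, 18, -36, 0, 85], [0, 0, 0, 18, -36, 0, 85], [0, 0, 0, 18, -36, 0, 85], [0, 0, 0, 18, -36, 0, 85], [0, 0, 0, 18, -36, 0, 85], [0, 0, 0, 18, -36, 0, 85], [0, 0, 0, 18, -36, 0, 85], [0, 0, 0, 18, -36, 0, 85], [0, 0, 0, 0, 0, 0, 85]]}'
python3 shift.py '{"segments":[[0, 0, 0, 14, -29, 0, 85], [0, 0, 0, 14, -29, 0, 85], [0, 0, 0, 0, 0, 0, 85], [0, 0, 0, 0, 0, 0, 85]]}'
python3 - <<'E'
from h import *
c,P=wristpose(); save(c["image"],"pics/w1.png"); print(ctrl.state()["eef_pos"])
for p in ((572.7,-11.8,165),(584,-125,140),(454,9,90)): print(px(c,p,P))
np.save("w1.npy",P)
E
```

```text
time: 2.27
eef_pos: [568.9, -18.9, 231.2]
eef_rot: [1.0, 0.001, -0.0, -0.0]
wrist_force: [-1.3, -0.3, -0.5]
finger_gap: 84.7
grasp_force: 0.0
[568.51790152 -20.76175702 231.13650958]
[247.7 197.6]
[378.9 177.3]
[232.3 276.5]
```

View pics/w1.png

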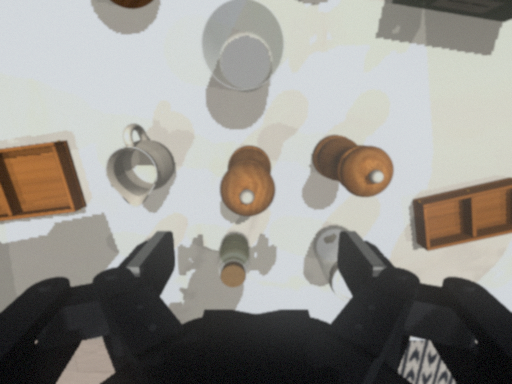

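Wrist view: the tall mill's button is at (246.5,198), against a predicted (247.7,197.6). The salt button is at (376.5,177) and the green cork at (232,273), so the estimates hold. I'll grasp the tall mill now.

```bash
python3 shift.py '{"segments":[[0, 0, 0, 4, -9, 0, 85], [0, 0, 0, 0, 0, 28, 85], [0, 0, 0, 0, 0, 28, 85], [0, 0, 0, 0, 0, 28, 85], [0, 0, 0, 0, 0, 28, 85], [0, 0, 0, 0, 0, 0, 85], [0, 0, 0, 0, 0, 0, 0], [0, 0, 0, 0, 0, 0, 0], [0, 0, 0, 0, 0, 0, 0], [0, 0, 0, 0, 0, 0, 0]]}';python3 shift.py '{"segments":[[0, 0, 0, 0, 0, 0, 0], [0, 0, 0, 0, 0, 0, 0], [0, 0, 0, 0, 0, 0, 0], [0, 0, 0, 0, 0, 0, 0], [0, 0, 0, 0, 0, 0, 0], [0, 0, 0, 0, 0, 0, 0]]}'
```

```text
time: 3.15
eef_pos: [574.5, -12.0, 122.3]
eef_rot: [1.0, -0.001, 0.002, 0.0]
wrist_force: [-0.6, -0.6, 4.5]
finger_gap: 45.6
grasp_force: 60.7
time: 3.65
eef_pos: [574.4, -12.1, 122.3]
eef_rot: [1.0, -0.001, 0.002, 0.0]
wrist_force: [-0.2, -0.5, 6.4]
finger_gap: 45.6
grasp_force: 60.6
```

```bash
python3 shift.py '{"segments":[[0, 0, 0, 0, 0, -10, 0], [0, 0, 0, 0, 0, -20, 0], [0, 0, 0, 0, 0, -30, 0], [0, 0, 0, 0, 0, -30, 0], [0, 0, 0, 0, 0, -15, 0], [0, 0, 0, 0, 0, 0, 0]]}'
python3 - <<'E'
from h import *
c,P=wristpose(); save(c["image"],"pics/w2.png"); print(ctrl.state()["eef_pos"])
E
```

```text
time: 4.15
eef_pos: [574.6, -11.9, 230.0]
eef_rot: [1.0, -0.001, 0.004, 0.0]
wrist_force: [0.9, -0.4, -1.4]
finger_gap: 45.8
grasp_force: 61.9
[573.6975214  -12.02233487 227.319337  ]
```

View pics/w2.png

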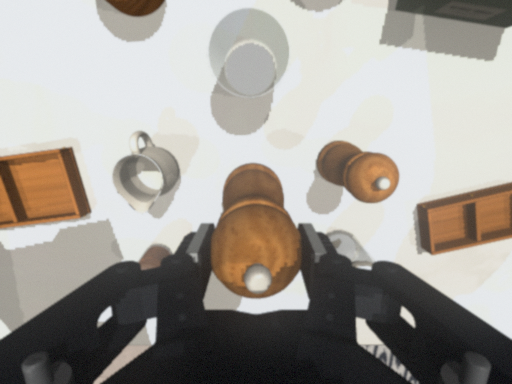

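The mill is held upright between the pads, with its button at (257,277). I'll carry it to the left compartment.

```bash
python3 shift.py '{"segments":[[0, 0, 0, -2, -20, 0, 0], [0, 0, 0, -3, -35, 0, 0], [0, 0, 0, -3, -40, 0, 0], [0, 0, 0, -4, -40, 0, 0], [0, 0, 0, -4, -40, 0, 0], [0, 0, 0, -4, -40, 0, 0], [0, 0, 0, -4, -40, 0, 0], [0, 0, 0, -4, -40, 0, 0], [0, 0, 0, -3, -40, 0, 0], [0, 0, 0, -2, -25, 0, 0]]}'; python3 shift.py '{"segments":[[0, 0, 0, 0, -15, 0, 0], [0, 0, 0, 0, 0, 0, 0], [0, 0, 0, 0, 0, 0, 0], [0, 0, 0, 0, 0, 0, 0]]}'
python3 - <<'E'
from h import *
c,P=wristpose(); save(c["image"],"pics/w3.png"); print(ctrl.state()["eef_pos"],ctrl.state()["finger_gap"])
E
```

```text
time: 5.03
eef_pos: [537.5, 352.3, 223.1]
eef_rot: [1.0, 0.001, -0.001, -0.0]
wrist_force: [-1.3, 0.6, -1.9]
finger_gap: 45.7
grasp_force: 62.0
time: 5.37
eef_pos: [540.7, 360.9, 223.6]
eef_rot: [1.0, -0.002, -0.0, 0.001]
wrist_force: [-0.6, -0.6, -1.6]
finger_gap: 45.8
grasp_force: 62.1
[540.89910919 360.69159977 223.92051373] 45.3717347188395
```

View pics/w3.png

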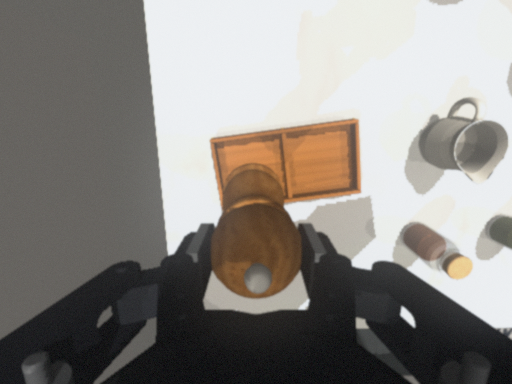

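The mill hangs over the left compartment, which spans about (215-290, 135-205) in the picture. I'll lower it.

```bash
python3 shift.py '{"segments":[[0, 0, 0, 0, -2.5, 20, 0], [0, 0, 0, 0, 0, 30, 0], [0, 0, 0, 0, 0, 25, 0], [0, 0, 0, 0, 0, 12, 0], [0, 0, 0, 0, 0, 5, 0], [0, 0, 0, 0, 0, 0, 0], [0, 0, 0, 0, 0, 0, 0]]}'
```

```text
time: 6.0
eef_pos: [540.8, 365.4, 133.7]
eef_rot: [1.0, -0.001, 0.001, -0.0]
wrist_force: [-1.0, -0.4, -1.7]
finger_gap: 45.6
grasp_force: 62.1
```

```bash
python3 shift.py '{"segments":[[0, 0, 0, 0, 0, 3, 0], [0, 0, 0, 0, 0, 2, 0], [0, 0, 0, 0, 0, 0, 0], [0, 0, 0, 0, 0, 0, 0]]}'; python3 shift.py '{"segments":[[0, 0, 0, 0, 0, 1, 0], [0, 0, 0, 0, 0, 1, 0], [0, 0, 0, 0, 0, 0, 0]]}'
```

```text
time: 6.33
eef_pos: [540.1, 365.5, 127.7]
eef_rot: [1.0, -0.001, 0.0, -0.0]
wrist_force: [-1.0, -0.1, -2.6]
finger_gap: 45.6
grasp_force: 62.1
time: 6.58
eef_pos: [541.0, 366.1, 127.4]
eef_rot: [1.0, -0.001, 0.001, -0.001]
wrist_force: [-1.6, -1.1, 10.2]
finger_gap: 45.6
grasp_force: 63.1
```

Contact with the floor. Release, rise, and go to the salt mill.

```bash
python3 shift.py '{"segments":[[0, 0, 0, 0, 0, 0, 85], [0, 0, 0, 0, 0, 0, 85], [0, 0, 0, 0, 0, 0, 85], [0, 0, 0, 0, 0, 0, 85], [0, 0, 0, 0, 0, 0, 85], [0, 0, 0, 0, 0, -20, 85], [0, 0, 0, 0, 0, -35, 85], [0, 0, 0, 0, 0, -40, 85], [0, 0, 0, 0, 0, -10, 85]]}'; python3 shift.py '{"segments":[[0, 0, 0, 3, 35, 0, 85], [0, 0, 0, 3, 40, 0, 85], [0, 0, 0, 4, 40, 0, 85], [0, 0, 0, 4, 40, 0, 85], [0, 0, 0, 4, 40, 0, 85], [0, 0, 0, 4, 40, 0, 85], [0, 0, 0, 4, 40, 0, 85], [0, 0, 0, 4, 40, 0, 85], [0, 0, 0, 4, 40, 0, 85], [0, 0, 0, 4, 40, 0, 85]]}'; python3 shift.py '{"segments":[[0, 0, 0, 4, 40, 0, 85], [0, 0, 0, 2, 35, 0, 85], [0, 0, 0, 0, 20, 0, 85], [0, 0, 0, 0, 0, 0, 85], [0, 0, 0, 0, 0, 0, 85], [0, 0, 0, 0, 0, 0, 85]]}'
python3 - <<'E'
from h import *
c,P=wristpose(); print(ctrl.state()["eef_pos"])
im=c["image"]; x,y=px(c,(584,-123,140),P).astype(int); print(x,y)
w=im[y-14:y+15,x-14:x+15].astype(int); m=(w.max(2)-w.min(2)<45)&(w.min(2)>120); yy,xx=np.nonzero(m); print(len(xx)); u=(x-14+xx.mean(),y-14+yy.mean()); print(u,onz(c,u,140,P))
t=imaging.read_camera("top"); b=onz; save(t["image"],"pics/t3.png",3,(85,160,200,110))
E
```

```text
time: 7.33
eef_pos: [541.4, 367.1, 236.9]
eef_rot: [1.0, -0.001, 0.003, -0.002]
wrist_force: [0.0, 1.1, 1.7]
finger_gap: 85.0
grasp_force: 0.0
time: 8.17
eef_pos: [577.4, -31.6, 230.6]
eef_rot: [1.0, -0.001, 0.0, 0.0]
wrist_force: [1.5, -0.5, 1.2]
finger_gap: 85.1
grasp_force: 0.0
time: 8.67
eef_pos: [583.5, -123.4, 230.2]
eef_rot: [1.0, -0.0, 0.0, -0.0]
wrist_force: [0.5, 0.5, 0.1]
finger_gap: 85.0
grasp_force: 0.0
[ 583.61295361 -122.82926784  230.35602202]
256 193
120
(np.float64(257.64166666666665), np.float64(192.56666666666666)) [[ 584.76339582 -124.31272918  140.        ]]
```

View pics/t3.png

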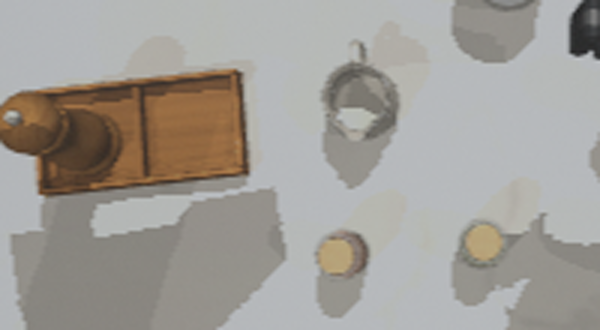

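The mill stands in the left compartment with its foot around (85,140) of the crop and its button at top px (89,199). The wrist measurement puts the salt mill at (584.5,-124). I'll descend on it.

```bash
python3 -c "
from h import *
t=imaging.read_camera('top'); print(onz(t,(89,199),170))"
python3 shift.py '{"segments":[[0, 0, 0, 1, 1, 30, 85], [0, 0, 0, 0, 0, 35, 85], [0, 0, 0, 0, 0, 35, 85], [0, 0, 0, 0, 0, 33, 85], [0, 0, 0, 0, 0, 0, 85], [0, 0, 0, 0, 0, 0, 0], [0, 0, 0, 0, 0, 0, 0], [0, 0, 0, 0, 0, 0, 0], [0, 0, 0, 0, 0, 0, 0], [0, 0, 0, 0, 0, 0, 0]]}'; python3 shift.py '{"segments":[[0, 0, 0, 0, 0, 0, 0], [0, 0, 0, 0, 0, -10, 0], [0, 0, 0, 0, 0, -25, 0], [0, 0, 0, 0, 0, -35, 0], [0, 0, 0, 0, 0, -35, 0], [0, 0, 0, 0, 0, -20, 0], [0, 0, 0, 0, 0, 0, 0], [0, 0, 0, 0, 0, 0, 0]]}'
```

```text
[[538.3504998 366.2573927 170.       ]]
time: 9.65
eef_pos: [586.5, -125.5, 100.7]
eef_rot: [1.0, -0.001, 0.003, 0.0]
wrist_force: [-0.6, 0.6, 7.3]
finger_gap: 45.5
grasp_force: 60.8
time: 10.32
eef_pos: [585.2, -125.7, 224.9]
eef_rot: [1.0, -0.001, 0.002, 0.0]
wrist_force: [-0.7, -0.4, -2.7]
finger_gap: 45.8
grasp_force: 62.1
```

```bash
python3 shift.py '{"segments":[[0, 0, 0, -2, -20, 0, 0], [0, 0, 0, -3, -35, 0, 0], [0, 0, 0, -4, -40, 0, 0], [0, 0, 0, -4, -40, 0, 0], [0, 0, 0, -4, -40, 0, 0], [0, 0, 0, -4, -40, 0, 0], [0, 0, 0, -4, -40, 0, 0], [0, 0, 0, -4, -40, 0, 0], [0, 0, 0, -3, -40, 0, 0], [0, 0, 0, -1, -40, 0, 0]]}'; python3 shift.py '{"segments":[[0, 0, 0, 0, -20, 0, 0], [0, 0, 0, 0, -4, 0, 0], [0, 0, 0, 0, 0, 0, 0], [0, 0, 0, 0, 0, 20, 0], [0, 0, 0, 0, 0, 30, 0], [0, 0, 0, 0, 0, 30, 0], [0, 0, 0, 0, 0, 20, 0], [0, 0, 0, 0, 0, 10, 0], [0, 0, 0, 0, 0, 0, 0], [0, 0, 0, 0, 0, 0, 0]]}'
```

```text
time: 11.15
eef_pos: [550.5, 250.9, 221.4]
eef_rot: [1.0, -0.001, -0.001, 0.0]
wrist_force: [1.7, -0.1, -2.6]
finger_gap: 45.2
grasp_force: 62.1
time: 11.98
eef_pos: [552.3, 272.4, 112.7]
eef_rot: [1.0, -0.001, -0.0, 0.0]
wrist_force: [0.7, -0.3, -0.7]
finger_gap: 45.4
grasp_force: 62.2
```

```bash
python3 shift.py '{"segments":[[0, 0, 0, 0, 0, 3, 0], [0, 0, 0, 0, 0, 2, 0], [0, 0, 0, 0, 0, 1, 0], [0, 0, 0, 0, 0, 0, 0]]}'; python3 shift.py '{"segments":[[0, 0, 0, 0, 0, 1, 0], [0, 0, 0, 0, 0, 1, 0], [0, 0, 0, 0, 0, 0, 0]]}'
```

```text
time: 12.32
eef_pos: [552.1, 273.5, 106.8]
eef_rot: [1.0, -0.001, 0.0, -0.0]
wrist_force: [0.3, -0.6, -1.6]
finger_gap: 45.6
grasp_force: 62.2
time: 12.57
eef_pos: [552.7, 273.9, 105.7]
eef_rot: [1.0, -0.001, 0.001, -0.0]
wrist_force: [-1.6, -0.8, 5.7]
finger_gap: 45.5
grasp_force: 62.9
```

```bash
python3 shift.py '{"segments":[[0, 0, 0, 0, 0, 0, 70], [0, 0, 0, 0, 0, 0, 70], [0, 0, 0, 0, 0, 0, 70], [0, 0, 0, 0, 0, 0, 70], [0, 0, 0, 0, 0, -15, 70], [0, 0, 0, 0, 0, -30, 70], [0, 0, 0, 0, 0, -40, 70], [0, 0, 0, 0, 0, -40, 70]]}'; python3 shift.py '{"segments":[[0, 0, 0, -20, 26, 0, 85], [0, 0, 0, -25, 32, 0, 85], [0, 0, 0, -25, 32, 0, 85], [0, 0, 0, -24, 32, 0, 85], [0, 0, 0, -18, 23, 0, 85], [0, 0, 0, 0, 0, 0, 85], [0, 0, 0, 0, 0, 0, 85]]}'
python3 - <<'E'
from h import *
c,P=wristpose(); print(ctrl.state()["eef_pos"]); save(c["image"],"pics/w4.png")
for p in ((440.7,128.7,90),(455,9,90)): print(px(c,p,P))
np.save("w4.npy",P)
t=imaging.read_camera("top"); save(t["image"],"pics/t4.png",3,(85,160,200,110))
E
```

```text
time: 13.23
eef_pos: [551.2, 273.1, 230.0]
eef_rot: [1.0, -0.0, -0.001, 0.0]
wrist_force: [1.2, 1.0, 1.4]
finger_gap: 70.2
grasp_force: 0.0
time: 13.82
eef_pos: [439.4, 127.3, 229.9]
eef_rot: [1.0, -0.002, 0.001, 0.0]
wrist_force: [0.4, 0.5, 0.2]
finger_gap: 84.9
grasp_force: 0.0
[439.91436046 128.49759924 229.79149999]
[254.9 180.1]
[370.1 166.3]
```

View pics/w4.png

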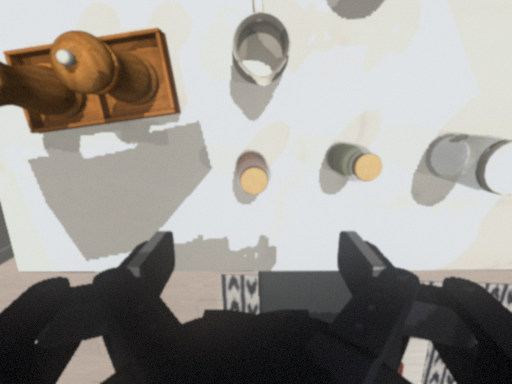

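View pics/t4.png

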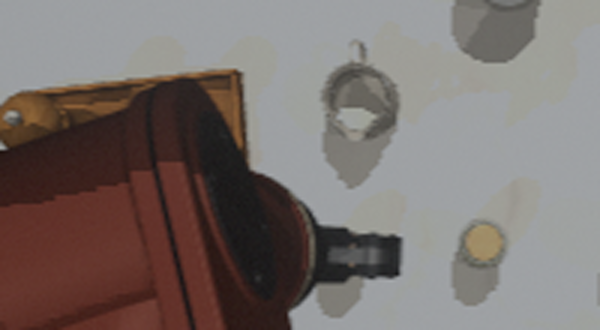

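Wrist view: red cork at (254,180.5) as predicted, green at (368,167), and both mills standing in the tray. The top view shows a red arm link passing over the mill tray, so I'll check its height before descending.

Run:
```python
from h import *
s=imaging.read_camera("scene"); save(s["image"],"pics/s5.png",1.5); print(ctrl.state()["joints"].round(2))
```

```text
[ 0.12 -0.04 -0.48  1.89 -0.02  1.28 -1.93]
```

View pics/s5.png

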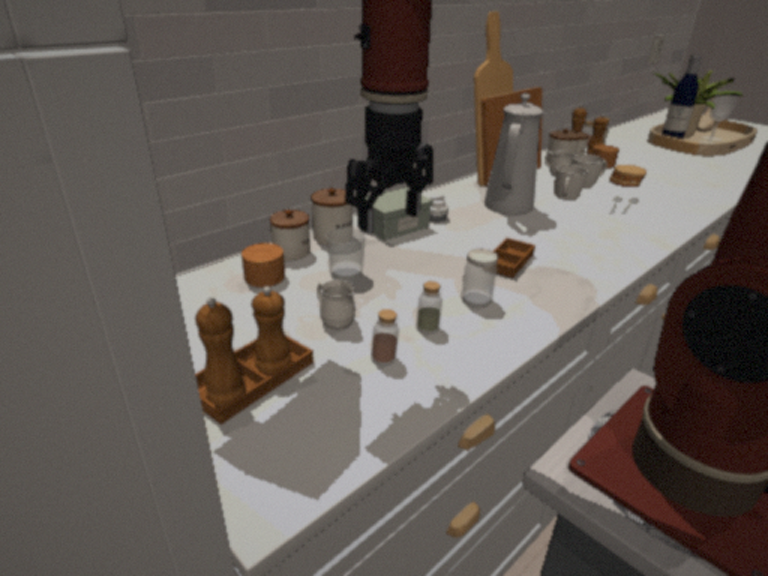

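Both mills stand upright in the tray. The wrist column rises vertically above the gripper, well clear of them, so I'll descend on the red jar.

```bash
python3 shift.py '{"segments":[[0, 0, 0, 1, 0, 35, 85], [0, 0, 0, 0, 0, 40, 85], [0, 0, 0, 0, 0, 40, 85], [0, 0, 0, 0, 0, 40, 85], [0, 0, 0, 0, 0, 35, 85], [0, 0, 0, 0, 0, 6, 85], [0, 0, 0, 0, 0, 0, 85], [0, 0, 0, 0, 0, 0, 85]]}'; python3 shift.py '{"segments":[[0, 0, 0, 0, 0, 0, 0], [0, 0, 0, 0, 0, 0, 0], [0, 0, 0, 0, 0, 0, 0], [0, 0, 0, 0, 0, 0, 0], [0, 0, 0, 0, 0, 0, 0], [0, 0, 0, 0, 0, 0, 0]]}'
```

```text
time: 14.63
eef_pos: [441.5, 129.7, 34.4]
eef_rot: [1.0, -0.0, 0.0, -0.0]
wrist_force: [-0.0, -0.4, 0.7]
finger_gap: 85.2
grasp_force: 0.0
time: 15.13
eef_pos: [441.8, 129.1, 35.1]
eef_rot: [1.0, -0.001, 0.001, -0.0]
wrist_force: [-2.8, -0.5, 13.0]
finger_gap: 41.4
grasp_force: 59.2
```

```bash
python3 shift.py '{"segments":[[0, 0, 0, 0, 0, -10, 0], [0, 0, 0, 0, 0, -30, 0], [0, 0, 0, 0, 0, -40, 0], [0, 0, 0, 0, 0, -40, 0], [0, 0, 0, 0, 0, -30, 0], [0, 0, 0, 6, 20, 0, 0], [0, 0, 0, 6, 35, 0, 0], [0, 0, 0, 6, 39, 0, 0], [0, 0, 0, 6, 39, 0, 0], [0, 0, 0, 6, 39, 0, 0]]}'; python3 shift.py '{"segments":[[0, 0, 0, 6, 39, 0, 0], [0, 0, 0, 6, 39, 0, 0], [0, 0, 0, 6, 39, 0, 0], [0, 0, 0, 6, 39, 0, 0], [0, 0, 0, 6, 39, 0, 0], [0, 0, 0, 6, 39, 0, 0], [0, 0, 0, 4, 35, 0, 0], [0, 0, 0, 2, 25, 0, 0], [0, 0, 0, 0, 6, 0, 0], [0, 0, 0, 0, 0, 0, 0]]}'; python3 shift.py '{"segments":[[0, 0, -0.12, 0, 0, 0, 0], [0, 0, -0.12, 0, 0, 0, 0], [0, 0, -0.12, 0, 0, 0, 0], [0, 0, -0.12, 0, 0, 0, 0], [0, 0, -0.12, 0, 0, 0, 0], [0, 0, -0.12, 0, 0, 0, 0], [0, 0, -0.12, 0, 0, 0, 0], [0, 0, -0.12, 0, 0, 0, 0]]}';  python3 shift.py '{"segments":[[0, 0, -0.12, 0, 0, 0, 0], [0, 0, -0.12, 0, 0, 0, 0], [0, 0, -0.12, 0, 0, 0, 0], [0, 0, -0.12, 0, 0, 0, 0], [0, 0, -0.12, 0, 0, 0, 0], [0, 0, -0.12, 0, 0, 0, 0], [0, 0, -0.12, 0, 0, 0, 0], [0, 0, 0, 0, 0, 0, 0], [0, 0, 0, 0, 0, 0, 0]]}'
python3 - <<'E'
from h import *
c,P=wristpose(); s=ctrl.state(); M=R.from_quat(s["eef_rot"]).as_matrix(); print(s["eef_pos"],s["joints"].round(2),np.degrees(np.arctan2(M[1,0],M[0,0])),M.T@(np.array([513,-343.5,0])-s["eef_pos"]))
save(c["image"],"pics/w6.png"); print(px(c,(505.2,-311.9,26),P),px(c,(513,-343.5,5),P))
E
```

```text
time: 15.97
eef_pos: [470.3, -45.2, 184.4]
eef_rot: [1.0, -0.0, 0.001, 0.0]
wrist_force: [1.4, 0.7, -1.4]
finger_gap: 41.1
grasp_force: 60.8
time: 16.8
eef_pos: [511.1, -345.9, 183.5]
eef_rot: [1.0, -0.002, -0.0, 0.0]
wrist_force: [0.0, 0.4, -1.2]
finger_gap: 41.2
grasp_force: 60.8
time: 17.47
eef_pos: [512.5, -341.3, 184.0]
eef_rot: [0.885, 0.465, 0.0, -0.0]
wrist_force: [0.5, 0.7, -2.1]
finger_gap: 40.8
grasp_force: 60.8
time: 18.22
eef_pos: [512.4, -342.1, 183.9]
eef_rot: [0.623, 0.782, 0.0, 0.0]
wrist_force: [0.1, 0.2, -2.1]
finger_gap: 40.8
grasp_force: 60.8
[ 512.31620455 -342.40130814  183.76769481] [ 0.78  0.31 -0.32  1.6   0.1   1.24  0.66] 102.88605659595709 [ -1.24880885   0.37001456 183.76763567]
[254.9 149.6] [255.4 175. ]
```

View pics/w6.png

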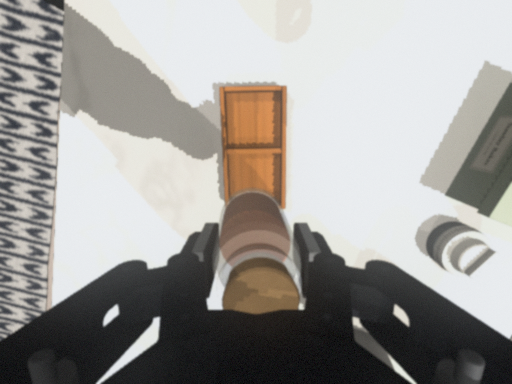

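The tray divider is at (255,150), exactly as predicted, and the jar is lined up with the right compartment. I'll lower it.

```bash
python3 shift.py '{"segments":[[0, 0, 0, -1, 0, 25, 0], [0, 0, 0, 0, 0, 35, 0], [0, 0, 0, 0, 0, 35, 0], [0, 0, 0, 0, 0, 25, 0], [0, 0, 0, 0, 0, 12, 0], [0, 0, 0, 0, 0, 6, 0], [0, 0, 0, 0, 0, 0, 0], [0, 0, 0, 0, 0, 0, 0]]}';python3 shift.py '{"segments":[[0, 0, 0, 0, 0, 2, 0], [0, 0, 0, 0, 0, 1, 0], [0, 0, 0, 0, 0, 1, 0], [0, 0, 0, 0, 0, 0, 0]]}'
```

```text
time: 18.93
eef_pos: [513.3, -344.8, 46.8]
eef_rot: [0.622, 0.783, 0.0, 0.001]
wrist_force: [0.2, 0.6, -1.1]
finger_gap: 41.2
grasp_force: 60.8
time: 19.27
eef_pos: [512.5, -344.7, 41.8]
eef_rot: [0.622, 0.783, -0.0, 0.0]
wrist_force: [-0.9, -0.1, -0.9]
finger_gap: 41.3
grasp_force: 60.8
```

```bash
python3 shift.py '{"segments":[[0, 0, 0, 0, 0, 1, 0], [0, 0, 0, 0, 0, 1, 0], [0, 0, 0, 0, 0, 0, 0]]}';python3 shift.py '{"segments":[[0, 0, 0, 0, 0, 1, 0], [0, 0, 0, 0, 0, 0, 0]]}'
```

```text
time: 19.52
eef_pos: [512.6, -344.9, 40.2]
eef_rot: [0.622, 0.783, -0.0, 0.0]
wrist_force: [-2.6, 1.0, 6.6]
finger_gap: 41.1
grasp_force: 61.5
time: 19.68
eef_pos: [512.7, -345.0, 40.2]
eef_rot: [0.622, 0.783, -0.0, 0.001]
wrist_force: [-5.1, 3.0, 14.6]
finger_gap: 41.0
grasp_force: 62.5
```

```bash
python3 shift.py '{"segments":[[0, 0, 0, 0, 0, 0, 85], [0, 0, 0, 0, 0, 0, 85], [0, 0, 0, 0, 0, 0, 85], [0, 0, 0, 0, 0, 0, 85], [0, 0, 0, 0, 0, 0, 85], [0, 0, 0, 0, 0, -15, 85], [0, 0, 0, 0, 0, -35, 85], [0, 0, 0, 0, 0, -40, 85], [0, 0, 0, 0, 0, -40, 85], [0, 0, 0, 0, 0, -25, 85]]}'; python3 shift.py '{"segments":[[0, 0, 0, 36, 2.2, 0, 85], [0, 0, 0, 36, 2.2, 0, 85], [0, 0, 0, 36, 2.2, 0, 85], [0, 0, 0, 36, 2.2, 0, 85], [0, 0, 0, 36, 2.2, 0, 85], [0, 0, 0, 36, 2.2, 0, 85], [0, 0, 0, 36, 2.2, 0, 85], [0, 0, 0, 36, 2.2, 0, 85], [0, 0, 0, 36, 2.2, 0, 85], [0, 0, 0, 36, 2.2, 0, 85]]}'; python3 shift.py '{"segments":[[0, 0, 0, 0, 0, 0, 85], [0, 0, 0, 0, 0, 0, 85]]}'
python3 - <<'E'
from h import *
c,P=wristpose(); s=ctrl.state(); M=R.from_quat(s["eef_rot"]).as_matrix(); print(s["eef_pos"],s["joints"].round(2))
x,y=px(c,(454,10,90),P).astype(int); w=cv2.cvtColor(c["image"],cv2.COLOR_RGB2HSV)[y-30:y+31,x-30:x+31]; m=cv2.inRange(w,(10,100,130),(28,255,255)); n,l,st,ce=cv2.connectedComponentsWithStats(m); i=1+st[1:,4].argmax(); u=ce[i]+(x-30,y-30); p=onz(c,u,90,P)[0]; print((x,y),st[i],u,p,M.T@(p-s["eef_pos"]))
t=imaging.read_camera("top"); save(t["image"],"pics/t7.png",3,(230,170,200,100))
E
```

```text
time: 20.52
eef_pos: [513.4, -344.9, 197.7]
eef_rot: [0.622, 0.783, 0.0, 0.002]
wrist_force: [0.4, -0.4, -0.1]
finger_gap: 85.2
grasp_force: 0.0
time: 21.35
eef_pos: [451.8, 12.8, 193.4]
eef_rot: [0.622, 0.783, -0.0, 0.0]
wrist_force: [0.8, -0.2, 0.9]
finger_gap: 85.2
grasp_force: 0.0
time: 21.52
eef_pos: [452.2, 13.0, 193.6]
eef_rot: [0.62, 0.784, 0.0, 0.0]
wrist_force: [0.1, -1.3, -0.7]
finger_gap: 84.9
grasp_force: 0.0
[452.42458588  11.37754647 193.44750213] [ 0.49 -0.02 -0.6   1.95 -0.01  1.21  0.12]
(np.int64(256), np.int64(193)) [16 26  6  6 23] [244.39130435 191.52173913] [442.90933307   9.36683448  90.        ] [  0.27230536  -9.74607139 103.44519631]
```

View pics/t7.png

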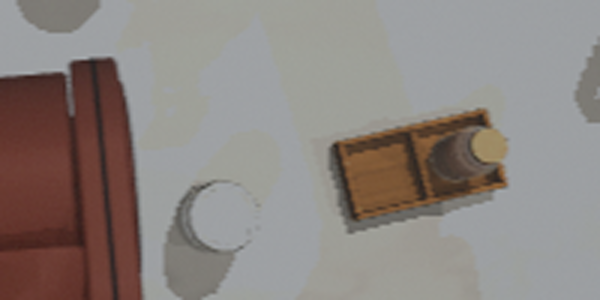

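The red jar stands in the right compartment, with its cork at top px (392.7,218.7). The cork mask caught only part of the green cork, so I'll use the earlier three-view estimate of (454.5,10.5).

```bash
python3 -c "
from h import *
t=imaging.read_camera('top'); print(onz(t,(392.7,218.7),95))"
python3 shift.py '{"segments":[[0, 0, 0, -2, 2, 30, 85], [0, 0, 0, 0, 0, 40, 85], [0, 0, 0, 0, 0, 40, 85], [0, 0, 0, 0, 0, 35, 85], [0, 0, 0, 0, 0, 14, 85], [0, 0, 0, 0, 0, 0, 85], [0, 0, 0, 0, 0, 0, 85]]}'; python3 shift.py '{"segments":[[0, 0, 0, 0, 0, 0, 0], [0, 0, 0, 0, 0, 0, 0], [0, 0, 0, 0, 0, 0, 0], [0, 0, 0, 0, 0, 0, 0], [0, 0, 0, 0, 0, 0, 0], [0, 0, 0, 0, 0, 0, 0]]}'
```

```text
[[ 515.25692315 -345.93998482   95.        ]]
time: 22.25
eef_pos: [454.6, 8.9, 34.0]
eef_rot: [0.623, 0.782, -0.0, -0.001]
wrist_force: [0.7, -0.1, 0.2]
finger_gap: 85.4
grasp_force: 0.0
time: 22.75
eef_pos: [455.4, 9.3, 35.8]
eef_rot: [0.622, 0.783, -0.0, 0.001]
wrist_force: [-5.6, -0.8, 12.6]
finger_gap: 40.3
grasp_force: 58.6
```

```bash
python3 shift.py '{"segments":[[0, 0, 0, 0, 0, -10, 0], [0, 0, 0, 0, 0, -30, 0], [0, 0, 0, 0, 0, -40, 0], [0, 0, 0, 0, 0, -40, 0], [0, 0, 0, 0, 0, -30, 0], [0, 0, 0, -20, -2, 0, 0], [0, 0, 0, -35, -3, 0, 0], [0, 0, 0, -39, -3, 0, 0], [0, 0, 0, -39, -3, 0, 0], [0, 0, 0, -39, -3, 0, 0]]}'; python3 shift.py '{"segments":[[0, 0, 0, -39, -3, 0, 0], [0, 0, 0, -39, -3, 0, 0], [0, 0, 0, -30, -3, 0, 0], [0, 0, 0, -12, -1, 0, 0], [0, 0, 0, 0, 0, 0, 0], [0, 0, 0, 0, 0, 0, 0], [0, 0, 0, 0, 0, 0, 0]]}'
python3 - <<'E'
from h import *
c,P=wristpose(); s=ctrl.state(); M=R.from_quat(s["eef_rot"]).as_matrix(); print(s["eef_pos"],s["finger_gap"],M.T@(np.array([497.4,-280.3,0])-s["eef_pos"]))
save(c["image"],"pics/w8.png")
E
```

```text
time: 23.58
eef_pos: [480.0, -162.7, 185.5]
eef_rot: [0.622, 0.783, 0.0, 0.001]
wrist_force: [0.8, 0.4, -1.4]
finger_gap: 40.5
grasp_force: 60.7
time: 24.17
eef_pos: [497.7, -278.6, 184.7]
eef_rot: [0.621, 0.783, 0.0, -0.0]
wrist_force: [0.1, 0.2, -1.8]
finger_gap: 40.5
grasp_force: 60.7
[ 497.7900193  -278.45567953  184.77216158] 40.646972268474954 [ -1.7658437   -0.90097872 184.77114321]
```

```bash
python3 shift.py '{"segments":[[0, 0, 0, -1, -1, 25, 0], [0, 0, 0, 0, 0, 35, 0], [0, 0, 0, 0, 0, 35, 0], [0, 0, 0, 0, 0, 25, 0], [0, 0, 0, 0, 0, 12, 0], [0, 0, 0, 0, 0, 6, 0], [0, 0, 0, 0, 0, 0, 0], [0, 0, 0, 0, 0, 0, 0]]}';python3 shift.py '{"segments":[[0, 0, 0, 0, 0, 2, 0], [0, 0, 0, 0, 0, 1, 0], [0, 0, 0, 0, 0, 1, 0], [0, 0, 0, 0, 0, 0, 0]]}';python3 shift.py '{"segments":[[0, 0, 0, 0, 0, 1, 0], [0, 0, 0, 0, 0, 1, 0], [0, 0, 0, 0, 0, 0, 0]]}'
```

```text
time: 24.88
eef_pos: [497.7, -281.4, 47.8]
eef_rot: [0.622, 0.783, 0.0, 0.001]
wrist_force: [0.8, -0.6, -0.3]
finger_gap: 40.4
grasp_force: 60.7
time: 25.22
eef_pos: [496.9, -281.6, 42.7]
eef_rot: [0.622, 0.783, 0.0, 0.0]
wrist_force: [-0.3, -0.3, -2.3]
finger_gap: 40.5
grasp_force: 60.7
time: 25.47
eef_pos: [496.9, -281.7, 40.9]
eef_rot: [0.622, 0.783, -0.0, 0.0]
wrist_force: [-2.3, 0.9, 4.5]
finger_gap: 40.5
grasp_force: 61.3
```

Contact. I'll release, rise and back off to the right, then check.

```bash
python3 shift.py '{"segments":[[0, 0, 0, 0, 0, 0, 80], [0, 0, 0, 0, 0, 0, 80], [0, 0, 0, 0, 0, 0, 80], [0, 0, 0, 0, 0, 0, 80], [0, 0, 0, 0, 0, 0, 80], [0, 0, 0, 0, 0, -15, 80], [0, 0, 0, 0, 0, -35, 80], [0, 0, 0, 0, 0, -40, 80], [0, 0, 0, 0, 0, -40, 80], [0, 0, 0, 0, 0, -40, 80]]}'; python3 shift.py '{"segments":[[0, 0, 0, -35, 0, -10, 80], [0, 0, 0, -40, 0, 0, 80], [0, 0, 0, -40, 0, 0, 80], [0, 0, 0, -40, 0, 0, 80], [0, 0, 0, -40, 0, 0, 80], [0, 0, 0, -35, 0, 0, 80], [0, 0, 0, 0, 0, 0, 80], [0, 0, 0, 0, 0, 0, 80], [0, 0, 0, 0, 0, 0, 80]]}'
python3 - <<'E'
from h import *
t=imaging.read_camera("top"); s=imaging.read_camera("scene")
a=cv2.resize(t["image"][155:275,80:420],None,fx=2.2,fy=2.2,interpolation=2); b=cv2.resize(s["image"][120:290,120:380],None,fx=1.9,fy=1.9,interpolation=2)
im=np.zeros((a.shape[0]+b.shape[0],max(a.shape[1],b.shape[1]),3),np.uint8); im[:a.shape[0],:a.shape[1]]=a; im[a.shape[0]:,:b.shape[1]]=b; save(im,"pics/fin.png"); print(im.shape)
for n,p in dict(pep=(540,363.4,170),salt=(552,275.2,145),g=(497.4,-280.3,95),r=(513,-343.5,95)).items(): print(n,(px(t,p)-(80,155))*2.2,(px(s,p)-(120,120))*1.9+(0,a.shape[0]))
E
```

```text
time: 26.3
eef_pos: [496.4, -281.1, 212.1]
eef_rot: [0.622, 0.783, 0.0, -0.0]
wrist_force: [1.9, -1.1, 0.2]
finger_gap: 80.3
grasp_force: 0.0
time: 27.05
eef_pos: [549.0, -504.7, 219.7]
eef_rot: [0.622, 0.783, 0.0, -0.0]
wrist_force: [0.4, 0.5, 0.7]
finger_gap: 79.5
grasp_force: 0.0
(587, 748, 3)
pep [22.66 95.26] [ 40.09 410.68]
salt [116.38  88.88] [106.78 398.71]
g [628.54 154.88] [414.58 324.23]
r [685.74 142.12] [428.45 311.31]
```

View pics/fin.png

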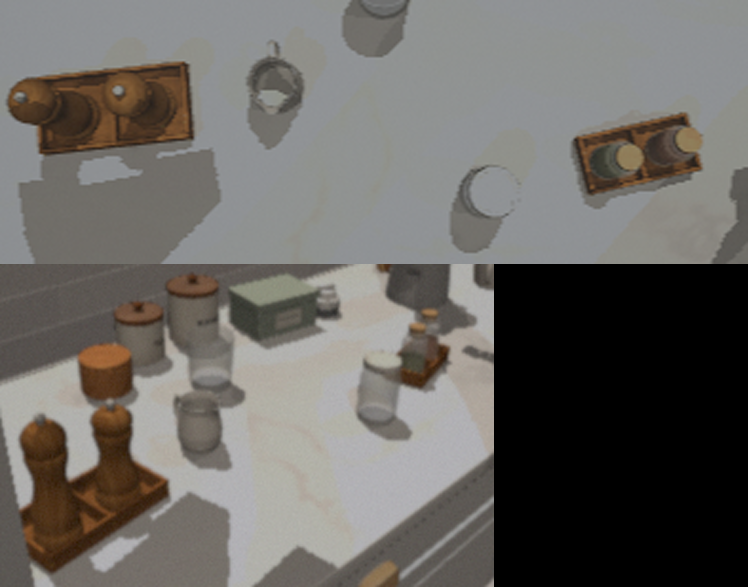

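The final view shows all four items upright in their compartments. The mill buttons are at (20,98) and (120,90) and the corks at (628,157) and (688,139), all within about 4 mm of target. The jug, glass and lidded jar have not moved.

```bash
python3 -c "
from plant import ctrl, imaging
print(ctrl.job_done())"
```

```text
the job is handed in; nothing more can be done
None
```

I handed the job in at about 27 s with both mills and both spice jars upright in their compartments, about 4 mm or less off centre in the last picture. The jug, glass and lidded jar still stood where they were; no verdict came back.

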